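# Seat a lens barrel in a V-block and hold it down

### The job

Take the lens barrel with the knurled collar round its middle out of the slanted tube rack and lay it in the V-block, either way round, so that the collar drops into the cross slot and the barrel lies on both faces of the V over its whole length. Then press it down onto both faces with about 10 N, never hard, and finish like that, still holding it pressed, so that a colleague can tighten its retaining ring. Leave the other two tubes in the rack and the things on the bench where they are.

Things in the scene. Friction and masses are not known exactly. Their poses are not given: they have to be found in the camera images.
- lens_barrel: Black metal lens barrel to be handled: a cylinder 24 mm in diameter, 110 mm long, glass at both ends, with a knurled collar 34 mm in diameter and 24 mm long round its middle (43 to 67 mm from either end). Loose, about 0.12 kg. Origin: centre of its lower end face (in the rack), z along the barrel to the other end, 110 mm away; both ends alike.
- barrel_mid (a point): Point on the lens barrel's axis in the middle of its collar, 55 mm from either end: a good place to grip, across the barrel. In the rack it starts 67 mm above the bench; the barrel stands 82 mm out of the block's face and the collar begins 15 mm from the face.
- plain_tube: Another black tube in the rack, 24 mm in diameter, 95 mm long, no collar but a slightly wider rim (29 mm) at its top end. Origin: centre of its foot, z along it. Stays in the rack.
- short_tube: The third black tube in the rack, 24 mm in diameter, 70 mm long, with a knurled head 34 mm in diameter over its upper 24 mm. Origin: centre of its foot, z along it. Stays in the rack.
- tube_rack: Grey fixed rack, 100 x 236 x 72 mm: a slanted block with 3 holes (26 mm wide, 28 mm deep) in a row at y = -80, 0, +80 mm, a tube in each; which is where varies. Origin: underside centre, z up. Holes and tubes lean 50 degrees from upright towards rack +x (to the robot's left): axis (0.766, 0, 0.643) in rack frame. The block's face is square to the tubes, up to 24 mm either side of their axes.
- v_block: Steel V-block on soft rubber buffers. Origin (unloaded): centre of its foot plate's underside, on the bench; x along the V (level), z up. Block 82 mm long, 32 mm wide, top 57.5 mm above the bench, with a 90 degree V along it, 25 mm wide at the mouth. A cross slot in its middle (x = -16 to +16 mm, down to 39 mm above the bench) takes the collar; V faces at x = 16 to 41 and -41 to -16 mm.
- v_base: The V-block's foot plate, fixed to the bench, 116 x 70 x 6 mm; four rubber buffers stand on it, and on them a plate of the same outline (18 to 26 mm above the bench) that carries the block. The buffers let the V-block sink 0.4 mm per newton (10 N: 4 mm; stop at 8 mm) and yield sideways across the V 0.7 mm per newton. Origin: underside centre, axes as the V-block's.
- v_left: The V-block's cheek on its +y side, which carries the V face there, both sides of the slot; ground smooth and slippery (friction about 0.2). Same origin and axes as the V-block.
- v_right: The V-block's cheek on its -y side, likewise.
- v_seat (a point): Where the middle of the collar lies when the barrel is seated: on the V's centre line, 62 mm above the bench while nothing presses on it, in the middle of the slot.
- screw_dish: Small round metal dish, 54 mm in diameter, 31 mm high, loose bystander. Origin: underside centre.
- solder_spool: Spool of solder wire with black flanges, standing on one of them, 48 mm in diameter, 33 mm high, loose bystander. Origin: underside centre.
- glue_bottle: Small white bottle, 22 mm in diameter, 46 mm high, loose bystander. Origin: underside centre.

How it is judged:
On the way:
1. the lens barrel is held clear of the rack, wholly out of its hole (height (world z) of each of lens_barrel, barrel_mid above 0.058 m and contact force between lens_barrel and tube_rack below 0.05 N and contact force between the fingers and lens_barrel above 1 N), for 0.1 s.
At the end, for the whole second after the job is handed in: Barrel along the V (0.05 rad), collar in the slot (6 mm lengthwise, 2.5 mm sideways, -2.5 to +2 mm in height from the V), at rest; fingers still bear on it, 2 to 22 N on each V face, over 5 N in sum (10 N down gives some 7 N each); tubes moved under 20 mm, dish, spool and bottle under 30 mm (angle between the z axis of lens_barrel and the x axis of v_block, either way round below 0.05 rad and x of barrel_mid in the frame of v_block between -0.006 and 0.006 m and y of barrel_mid in the frame of v_block between -0.0025 and 0.0025 m and z of barrel_mid in the frame of v_block between 0.0595 and 0.064 m and contact force between lens_barrel and v_left between 2 and 22 N and contact force between lens_barrel and v_right between 2 and 22 N and contact force between lens_barrel and v_block above 5 N and contact force between the fingers and lens_barrel above 2 N and linear speed of lens_barrel below 0.01 m/s and distance of each of plain_tube, short_tube from where it was at the start of the episode below 0.02 m and distance of each of screw_dish, solder_spool, glue_bottle from where it was at the start of the episode below 0.03 m); the arm keeps its last pose, push and grip.
It fails at once if the barrel is slammed or forced into the V-block (over 50 N) (contact force between lens_barrel and v_block above 50 N).
It fails at once if the barrel is dropped (height (world z) of barrel_mid below 0.03 m).
It fails at once if another tube is pulled from its hole (distance of any of plain_tube, short_tube from where it was at the start of the episode above 0.02 m).
It fails at once if a bystander is knocked away (distance of any of screw_dish, solder_spool, glue_bottle from where it was at the start of the episode above 0.03 m).
It also fails if it takes over 45 s, if anything falls off the work surface, if the arm or the gripper's body presses on something with over 40 N, if the wrist force passes 120 N, or if a joint passes its speed limit or range.

### The arm

A 6-joint arm with a two-finger parallel gripper is mounted at the origin on a cart in front of the work surface, level with it; the furniture and walls round the work are solid. World frame = base frame: x ahead of the robot, y to its left, z up, the work surface at z = 0. Lengths are in m, angles in rad, forces in N, time in s.
With the tool pointing down it reaches from about 0.35 to 0.775 m from the base axis. Payload 7.3 kg.
Tool frame: the origin (TCP) lies between the finger pads; the fingertips stand 8 mm ahead of it and the grasp point (between the pads) lies 11 mm behind it (robot.nose_length is the distance from the TCP to the fingertips, in m); z points along the fingers, y is the line along which they close (so a half turn about z gives the same grasp; the last joint's range is limited). The gripper opens to 92 mm and grips with 3 to 60 N. Pads are 19 mm wide; open, the fingers measure 130 mm over their backs; the gripper's body (75 mm by 190 mm) begins 47 mm behind the grasp point.
Start: joints at [1.018, 0.342, 1.524, -0, 1.275, -0.146], TCP at [0.208, 0.482, 0.235] pointing down, gripper open.
Joint ranges: [-2.53, 2.53], [-0.77, 2.02], [0.04, 2.7], [-1, 4.14], [0.28, 2.66], [-3.11, 3.11]. Speed limits (rad/s): [2.57, 2.57, 3.14, 3.14, 3.14, 3.14].

### API

Orientations are given as [roll, pitch, yaw] about the fixed x, y, z axes, in that order (R = Rz(yaw) Ry(pitch) Rx(roll)).
In Python, from cell import robot gives the robot as it stands. The module is installed in compiled form; this text tells all that it offers.
- The arm moves only by the shell command python3 -m jog 'ROWS' [FORCE]. ROWS is JSON, a list that holds one entry, the list of rows, each a list of 5 numbers: the gripper's target within -1 to 1 (fully open at 1, half-way at 0, shut at -1), then the shift along the tool's x, y, z in m, then the turn about the tool's z in rad. A call has 1 to 5 rows; each row is the pose to reach, as a shift and turn from the pose commanded when the call began, along the tool's axes at that moment; what a row does not reach only later rows make up. A row lasts 1/12 s, in which the tool goes at most 41.7 mm and 7.16 degrees, less where a joint would pass 70% of its speed; a pose out of reach is approached as far as the arm can. A call with a gripper value outside its range is refused whole. The fingers move at their own pace and stop on an object; FORCE is the grip in N (left out, the last holds). Time passes only in rows, so rows that repeat a pose let the fingers close. It gives the time, the measured TCP pose, the force, the opening and the grip force at its end, in the units of the state.
- robot.observe(): the state, without advancing time (a new reading comes with each control period).
- robot.read_camera(name): name is "scene" or "top" or "wrist"; returns the picture (420x560x3 uint8, red, green, blue); there is no depth.
- robot.camera_model(name): a dict with "camera_matrix" (3x3 intrinsics, pixels), "position" and "attitude" of the camera in the world; the wrist camera has in their place "mount" (4x4, takes a point from camera to tool coordinates, whose origin is the TCP and whose axes are the flange's). Camera axes: x right, y down, z forward; pixel columns grow to the right and rows downward; lengths in m; the calibration is good to about 2 mm. A picture is of the moment at which its call begins: read the wrist's pose just before it. camera_model takes no time and is no camera call.
- robot.hand_in(): hands the job in; it is judged then, once.
The state is a dict: "time": time; "qpos": joint angles; "qvel": joint speeds; "joint_efforts": joint torques, N m; "tool_pos": TCP position; "tool_rot": TCP orientation; "contact_force": force on the tool from outside, world axes, zero at the start; "torque": the same for the moment, N m; "opening": finger opening in m; "grip_force": force on a finger pad.
Only numpy, scipy, OpenCV 4.12 (cv2) and the standard library are available. Lean on these libraries where they do the work, as an engineer would, in place of code of your own. Each camera call takes 0.05 s, during which the arm holds its last target. There are 200 camera calls.

## Working session

There is one attempt and no reset: what is moved stays moved. The work goes in short steps, Python scripts to look and compute and a shell command to move; the robot and the scene stay as the last step left them, time stands still between calls to the robot, and variables do not carry over. Pictures are saved under pics/ and viewed, at most 10 in all, crops included, and the job is handed in when it is done.

```bash
mkdir -p pics
cat > h.py <<'E'
import numpy as np, cv2
from cell import robot
def snap(n,f):
    im=robot.read_camera(n); cv2.imwrite('pics/'+f,im[:,:,::-1]); return im
E
python3 - <<'E'
from h import *
for n in('scene','top'): 
    snap(n,n+'0.png'); m=robot.camera_model(n); print(n,m)
print(robot.camera_model('wrist')); print(robot.observe())
E
```

```text
scene {'camera_matrix': array([[540.01168814,   0.        , 279.33521876],
       [  0.        , 540.01168814, 210.65650846],
       [  0.        ,   0.        ,   1.        ]]), 'position': array([-0.23297438, -1.04092966,  0.94145812]), 'attitude': array([-2.17006529,  0.02131492, -0.67280951])}
top {'camera_matrix': array([[412.73691325,   0.        , 283.34147575],
       [  0.        , 412.73691325, 210.73838345],
       [  0.        ,   0.        ,   1.        ]]), 'position': array([ 0.41782342, -0.04687772,  1.10047982]), 'attitude': array([-3.04493173,  0.02832193, -1.56805867])}
{'camera_matrix': array([[295.6904307 ,   0.        , 279.2394244 ],
       [  0.        , 295.6904307 , 209.19972698],
       [  0.        ,   0.        ,   1.        ]]), 'mount': array([[ 1.06366603e-03, -9.67435232e-01, -2.53116458e-01,
         6.72995146e-02],
       [ 9.99999301e-01,  1.15984351e-03, -2.30756193e-04,
        -3.94821952e-04],
       [ 5.16817151e-04, -2.53116035e-01,  9.67435789e-01,
        -1.48690429e-01],
       [ 0.00000000e+00,  0.00000000e+00,  0.00000000e+00,
         1.00000000e+00]])}
{'time': 0.1, 'qpos': array([ 1.01799849e+00,  3.42630677e-01,  1.52490787e+00, -3.98832546e-05,
        1.27543570e+00, -1.45968659e-01]), 'qvel': array([ 0.00058913, -0.00082824, -0.00204784,  0.00203049, -0.00014907,
       -0.00125181]), 'joint_efforts': array([ 1.63147000e-03, -4.32004058e+01, -2.44696552e+01,  7.18649849e-02,
        5.26074821e-02, -5.79013181e-05]), 'tool_pos': array([0.20752695, 0.4818512 , 0.23413083]), 'tool_rot': array([-3.14022020e+00, -1.63220184e-04,  2.73477500e+00]), 'contact_force': array([-0.46594909,  0.12338877,  0.3397742 ]), 'torque': array([-0.01817573, -0.06997181, -0.02759788]), 'grip_force': 0.0, 'opening': 0.09200495474397136}
```

View pics/top0.png

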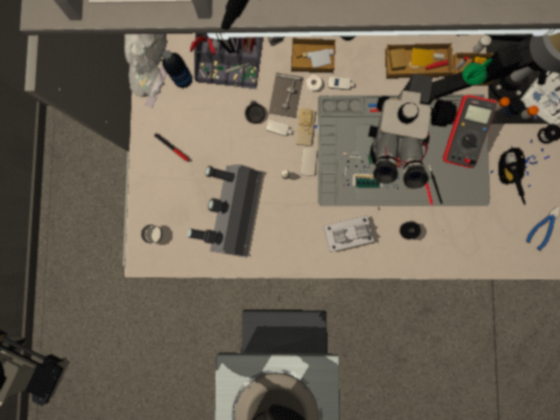

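View pics/scene0.png

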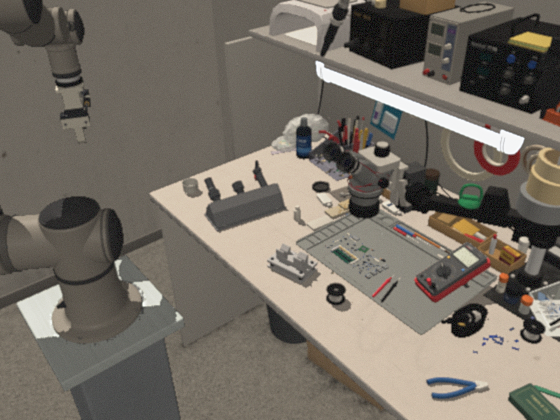

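The top view shows the rack around (235,210), with tube tops at (212,172), (215,205) and (195,236). The V-block is at (350,233), the spool at (410,230), the bottle at (285,174) and the dish at (153,233). The scene view shows the same layout. Next I'll look at crops.

Run:
```python
from h import *
t=cv2.imread('pics/top0.png'); s=cv2.imread('pics/scene0.png')
r=lambda a,k:cv2.resize(a,None,fx=k,fy=k,interpolation=cv2.INTER_CUBIC)
a=r(t[150:270,180:280],4); b=r(t[200:260,310:390],5); c=r(s[150:240,190:300],3.6)
print(a.shape,b.shape,c.shape)
o=np.zeros((600,800,3),np.uint8); o[:480,:400]=a; o[:300,400:800]=b
o[300:300+min(300,c.shape[0]),400:400+c.shape[1]]=c[:300]; cv2.imwrite('pics/crops.png',o)
```

```text
(480, 400, 3) (300, 400, 3) (324, 396, 3)
```

View pics/crops.png

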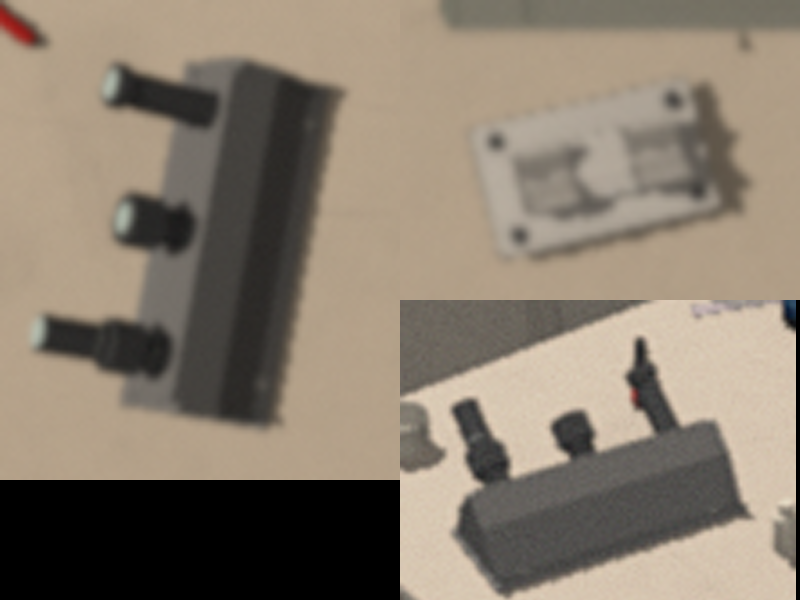

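The lens barrel is the tube nearest the robot, with its collar at top px (211,237) and its end at (190,233). The V-block plate is centred at about (349,233), long axis roughly along world y. I'll cast rays from these.

```bash
cat >> h.py <<'E'
from scipy.spatial.transform import Rotation as Ro
def T(n,st=None):
    m=robot.camera_model(n)
    if n!='wrist': return m['camera_matrix'],Ro.from_euler('xyz',m['attitude']).as_matrix(),m['position']
    R=Ro.from_euler('xyz',st['tool_rot']).as_matrix(); M=m['mount']
    return m['camera_matrix'],R@M[:3,:3],st['tool_pos']+R@M[:3,3]
def ray(n,uv,z,st=None):
    K,R,p=T(n,st); d=R@np.linalg.solve(K,[uv[0],uv[1],1]); return p+d*(z-p[2])/d[2]
def proj(n,X,st=None):
    K,R,p=T(n,st); c=K@(R.T@(np.array(X)-p)); return c[:2]/c[2]
E
python3 - <<'E'
from h import *
np.set_printoptions(precision=4,suppress=True)
f=lambda u,v,ox,oy,k:(ox+(u+.5)/k-.5,oy+(v+.5)/k-.5)
m=ray('top',f(125,347,180,150,4),.067); e=ray('top',f(40,332,180,150,4),.102)
s=ray('scene',f(490-400,462-300,190,150,3.6),.067); se=ray('scene',f(467-400,407-300,190,150,3.6),.102)
print('collar',m,s,'end',e,se,'yaw',np.arctan2(*(e-m)[1::-1]),np.arctan2(*(se-s)[1::-1]))
# other tube ends, row dir
print('others',ray('top',f(116,85,180,150,4),.112-.0096*1),ray('top',f(125,218,180,150,4),.077))
P=[ray('top',f(u-400,v,310,200,5),.026) for u,v in[(496,140),(674,100),(698,190),(519,235)]]
print('V',np.mean(P,0)); 
for a,b in((0,1),(3,2)): d=P[a]-P[b]; print(np.arctan2(d[1],d[0]))
d=P[0]+P[1]-P[2]-P[3];print(np.arctan2(d[1],d[0]))
for px,z in(((153,233),.03),((410,230),.033),((285,174),.046)): print(ray('top',px,z))
E
```

```text
collar [0.4532 0.1648 0.067 ] [0.455  0.1655 0.067 ] end [0.4611 0.2098 0.102 ] [0.4596 0.2025 0.102 ] yaw 1.3986959196817847 1.4465528254981648
others [0.6133 0.1663 0.1024] [0.5337 0.1643 0.077 ]
V [ 0.4644 -0.1864  0.026 ]
1.7932997814313947
1.8187054202548152
0.23630305967899354
[0.4631 0.3248 0.03  ]
[ 0.4716 -0.3416  0.033 ]
[ 0.6156 -0.0208  0.046 ]
```

```bash
python3 -m jog '[[[0.3,-0.035,-0.019,0,0.12],[0.3,-0.07,-0.038,0,0.24],[0.3,-0.105,-0.057,0,0.36],[0.3,-0.14,-0.076,0,0.48],[0.3,-0.175,-0.095,0,0.6]]]' 20
cat >> h.py <<'E'
def to(p,yaw,st=None):
    "shift & turn (tool axes) from present pose to TCP p, tool-down yaw"
    st=st or robot.observe(); R=Ro.from_euler('xyz',st['tool_rot']); y=st['tool_rot'][2]
    t=(y-yaw+np.pi)%(2*np.pi)-np.pi
    print('shift',np.round(R.inv().apply(np.array(p)-st['tool_pos']),4),'turn',round(t,4))
E
python3 -c "
from h import *
to([.454,.150,.235],1.40)"
```

```text
time: 0.52
tool_pos: [0.3313, 0.3241, 0.2345]
tool_rot: [-3.141, 0.0, 2.13]
contact_force: [0.8, -0.3, -0.1]
opening: 0.063
grip_force: 0.0
shift [-0.2126  0.0117 -0.0005] turn 0.7295
```

```bash
python3 -m jog '[[[0.3,-0.041,0.002,0,0.12],[0.3,-0.082,0.004,0,0.24],[0.3,-0.123,0.006,0,0.36],[0.3,-0.164,0.008,0,0.48],[0.3,-0.205,0.01,0,0.6]]]' 
python3 -m jog '[[[0.3,-0.007,0,0,0.13],[0.3,-0.007,0,0,0.13],[0.3,-0.007,0,0,0.13]]]'
python3 - <<'E'
from h import *
st=robot.observe(); print(st['tool_pos'],st['tool_rot'])
im=snap('wrist','w1.png')
print(proj('wrist',[.4535,.165,.067],st),proj('wrist',[.461,.2075,.102],st))
E
```

```text
time: 0.93
tool_pos: [0.4495, 0.1559, 0.2346]
tool_rot: [-3.141, -0.0, 1.529]
contact_force: [1.6, 1.0, 0.6]
opening: 0.0599
grip_force: 0.0
time: 1.18
tool_pos: [0.4483, 0.1506, 0.2343]
tool_rot: [-3.14, -0.0, 1.406]
contact_force: [-0.6, -0.5, 0.4]
opening: 0.0594
grip_force: 0.0
[0.4483019  0.1505938  0.23434659] [-3.14031479e+00 -1.54591725e-04  1.40644948e+00]
[281.59760133 181.79197733] [282.48355875 141.83653807]
```

View pics/w1.png

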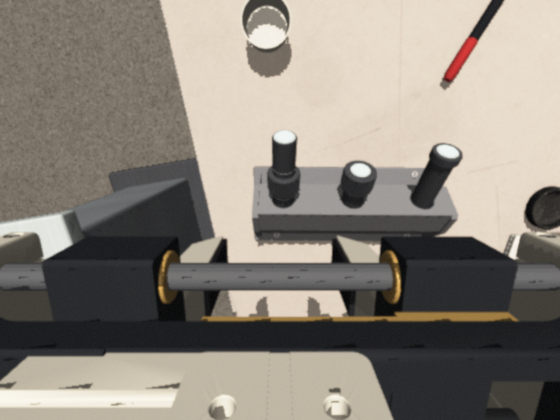

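The barrel's collar is at about (284,182) and its glass end at (285,137), 2–3 px right of the prediction. I'll refine this from close by.

Run:
```python
from h import *
im=cv2.imread('pics/w1.png'); g=cv2.cvtColor(im,cv2.COLOR_BGR2GRAY)
for v in list(range(142,162,4))+list(range(168,200,3)):
    r=np.where(g[v,255:320]<55)[0]+255; print(v,r.min() if len(r) else 0,r.max() if len(r) else 0,len(r))
st=dict(tool_pos=np.array([.4483,.1506,.2343]),tool_rot=np.array([-3.1403,0,1.4064]))
b=(im[125:150,265:300].min(2)>150)&(im[125:150,265:300,0]>im[125:150,265:300,2])
n,l,s,c=cv2.connectedComponentsWithStats(b.astype(np.uint8)); i=1+np.argmax(s[1:,4]); print(s[i],c[i]+[265,125]); e=ray('wrist',c[i]+[265,125],.102,st); print(e)
# rack face lower edge & top edges for yaw: grey vs. bench
```

```text
142 273 274 2
146 273 294 22
150 273 294 22
154 274 294 21
158 274 294 21
168 273 294 22
171 273 294 19
174 274 293 9
177 268 290 14
180 269 298 7
183 269 298 18
186 269 297 29
189 270 297 28
192 270 296 27
195 272 294 23
198 272 294 23
[ 11   6  18  12 157] [284.22929936 136.33757962]
[0.4633762  0.21211203 0.102     ]
```

```bash
python3 -m jog '[[[0.3,0.017,0.0045,0,0.005],[0.3,0.017,0.0045,0.035,0.005],[0.3,0.017,0.0045,0.07,0.005],[0.3,0.017,0.0045,0.1,0.005],[0.3,0.017,0.0045,0.12,0.005]]]'
python3 - <<'E'
from h import *
st=robot.observe(); print(st['tool_pos'],st['tool_rot'])
im=snap('wrist','w2.png'); cv2.imwrite('pics/w2c.png',cv2.resize(im[60:340,140:420,::-1],None,fx=2,fy=2))
print(proj('wrist',[.4557,.1675,.067],st),proj('wrist',[.4634,.209,.102],st))
E
```

```text
time: 1.65
tool_pos: [0.4536, 0.1683, 0.1122]
tool_rot: [-3.138, 0.001, 1.406]
contact_force: [-0.5, -0.2, -0.2]
opening: 0.0592
grip_force: 0.0
[0.45355945 0.16828815 0.11219041] [-3.1383415e+00  8.9046590e-04  1.4060824e+00]
[282.10019771 232.72450313] [284.26247373 180.30652105]
```

View pics/w2c.png

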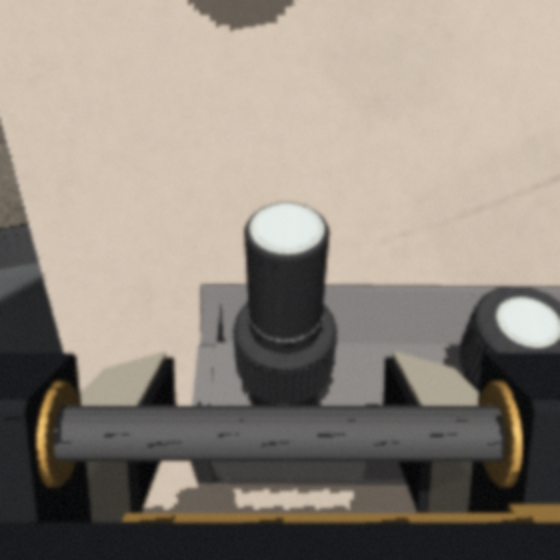

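```bash
python3 -m jog '[[[0.3,0.0015,0.0017,0.03,0],[0.3,0.0015,0.0017,0.051,0],[0.3,0.0015,0.0017,0.051,0]]]' 
python3 -m jog '[[[-0.6,0,0,0,0],[-0.6,0,0,0,0],[-0.6,0,0,0,0],[-0.6,0,0,0,0],[-0.6,0,0,0,0]]]' 20
```

```text
time: 1.95
tool_pos: [0.4552, 0.1689, 0.0612]
tool_rot: [-3.136, 0.002, 1.404]
contact_force: [-1.0, 0.0, 0.0]
opening: 0.0595
grip_force: 0.0
time: 2.37
tool_pos: [0.4573, 0.1685, 0.0649]
tool_rot: [-3.141, -0.001, 1.4]
contact_force: [-4.9, 1.8, 6.5]
opening: 0.0332
grip_force: 19.9
```

```bash
python3 -m jog '[[[-0.6,0.0038,0,-0.0032,0],[-0.6,0.0077,0,-0.0064,0],[-0.6,0.0115,0,-0.0096,0],[-0.6,0.0153,0,-0.0129,0],[-0.6,0.0153,0,-0.0129,0]]]' 25
python3 - <<'E'
from h import *
st=robot.observe(); print(st['tool_pos'],st['tool_rot'])
im=snap('wrist','w3.png'); cv2.imwrite('pics/w3c.png',cv2.resize(im[60:340,140:420,::-1],None,fx=2,fy=2))
E
```

```text
time: 2.78
tool_pos: [0.4609, 0.1841, 0.0774]
tool_rot: [3.14, -0.001, 1.4]
contact_force: [-0.7, 1.1, -1.1]
opening: 0.0335
grip_force: 24.9
[0.46093462 0.18405754 0.07742799] [ 3.14035379e+00 -1.05605992e-03  1.40022993e+00]
```

View pics/w3c.png

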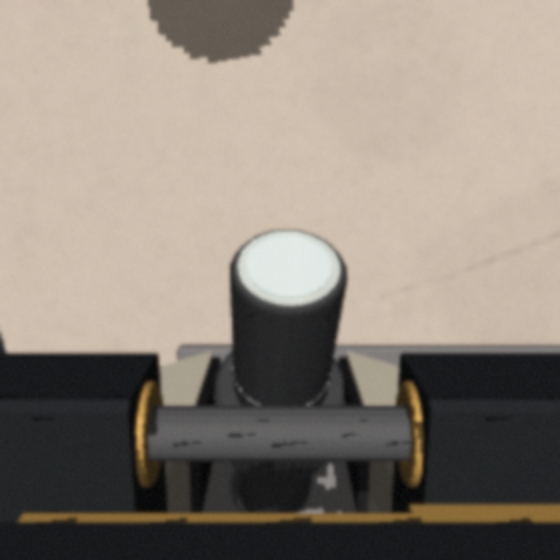

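The barrel is gripped and rising with the tool; its end face is at crop (288,267). I'll keep pulling along the axis.

```bash
python3 -m jog '[[[-0.6,0.006,0,-0.005,0],[-0.6,0.012,0,-0.01,0],[-0.6,0.018,0,-0.015,0],[-0.6,0.024,0,-0.02,0],[-0.6,0.029,0,-0.03,0]]]' 25
python3 -m jog '[[[-0.6,0.004,0,-0.03,0],[-0.6,0.004,0,-0.065,0],[-0.6,0.004,0,-0.09,0],[-0.6,0.004,0,-0.09,0],[-0.6,0.004,0,-0.09,0]]]' 25
python3 - <<'E'
from h import *
np.set_printoptions(precision=4,suppress=True)
st=robot.observe(); print(st['tool_pos'],st['tool_rot'])
im=snap('wrist','w4.png'); cv2.imwrite('pics/w4c.png',cv2.resize(im[60:340,140:420,::-1],None,fx=2,fy=2))
b=(im[60:260,200:360].min(2)>170)&(im[60:260,200:360,2]>=im[60:260,200:360,0])
n,l,s,c=cv2.connectedComponentsWithStats(b.astype(np.uint8)); i=1+np.argmax(s[1:,4]); uv=c[i]+[200,60]; print(s[i],uv)
R=Ro.from_euler('xyz',st['tool_rot']); G=st['tool_pos']+R.apply([0,0,-.011])
for dz in(.028,.035,.042,.048):print(dz,R.inv().apply(ray('wrist',uv,G[2]+dz,st)-G))
E
```

```text
time: 3.25
tool_pos: [0.4652, 0.2124, 0.1067]
tool_rot: [-3.141, 0.0, 1.4]
contact_force: [0.3, 0.9, -2.2]
opening: 0.0338
grip_force: 24.9
time: 3.67
tool_pos: [0.4667, 0.2163, 0.1982]
tool_rot: [3.138, -0.002, 1.4]
contact_force: [-0.5, -0.4, -2.2]
opening: 0.0335
grip_force: 24.9
[0.4667 0.2163 0.1982] [ 3.1381 -0.0018  1.4002]
[  63  117   43   32 1072] [283.9506 192.7435]
0.028 [ 0.0449  0.0021 -0.0279]
0.035 [ 0.0463  0.002  -0.0349]
0.042 [ 0.0477  0.0019 -0.0419]
0.048 [ 0.0489  0.0018 -0.0479]
```

Run:
```python
from h import *
t=cv2.imread('pics/top0.png'); s=cv2.imread('pics/scene0.png')
r=lambda a,k:cv2.resize(a,None,fx=k,fy=k,interpolation=cv2.INTER_CUBIC)
o=np.zeros((600,800,3),np.uint8); o[:300,:400]=r(s[235:285,258:324.__int__()],6)[:300,:396].copy() if 0 else 0
a=r(s[238:282,260:324],6); o[:a.shape[0],:a.shape[1]]=a
b=r(s[130:225,310:410],4); o[:b.shape[0],400:400+b.shape[1]]=b[:, :400]
c=r(t[90:200,350:450],3); o[264:264+330,:300]=c
w=cv2.imread('pics/w4c.png')[100:320,80:480]; o[380:600,400:800]=w
cv2.imwrite('pics/c2.png',o)
```

```text
File "<stdin>", line 4
    o=np.zeros((600,800,3),np.uint8); o[:300,:400]=r(s[235:285,258:324.__int__()],6)[:300,:396].copy() if 0 else 0
                                                                      ^
SyntaxError: invalid decimal literal
```

Run:
```python
from h import *
t=cv2.imread('pics/top0.png'); s=cv2.imread('pics/scene0.png')
r=lambda a,k:cv2.resize(a,None,fx=k,fy=k,interpolation=cv2.INTER_CUBIC)
o=np.zeros((600,800,3),np.uint8)
a=r(s[238:282,260:324],6); o[:a.shape[0],:a.shape[1]]=a
b=r(s[130:225,310:410],4); o[:b.shape[0],400:400+b.shape[1]]=b
c=r(t[90:200,350:450],3); o[264:264+330,:300]=c
o[380:600,400:800]=cv2.imread('pics/w4c.png')[100:320,80:480]
cv2.imwrite('pics/c2.png',o)
```

```text
(no output)
```

View pics/c2.png

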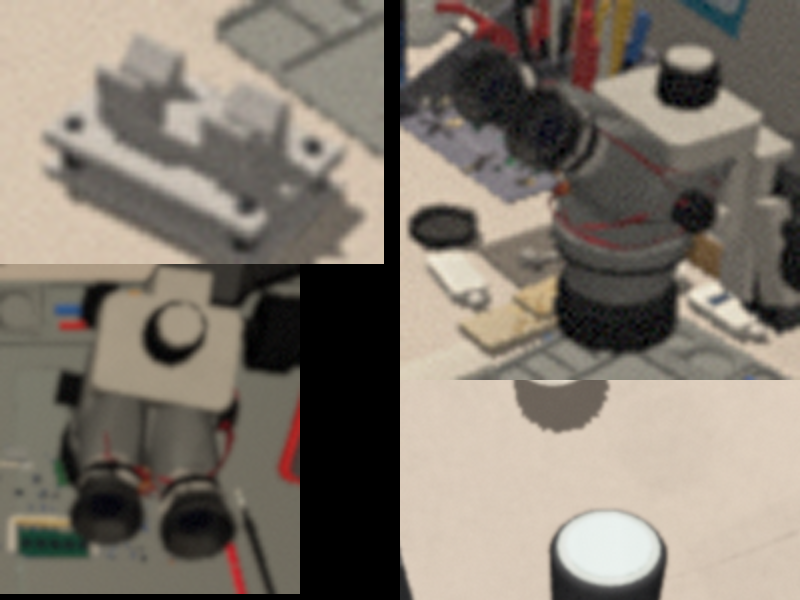

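The scene crop shows three plate screws at crop (74,123), (313,147) and (247,206). The microscope eyepieces hang over the area behind the V-block, so I'll triangulate both.

Run:
```python
from h import *
np.set_printoptions(precision=4,suppress=True)
f=lambda u,v,ox,oy,k:(ox+(u+.5)/k-.5,oy+(v+.5)/k-.5)
for a,b in(((332.5,151.2),(385.7,171)),((347.5,162),(416,175.3))):
    L=[]
    for n,p in(('scene',a),('top',b)):
        K,R,o=T(n); d=R@np.linalg.solve(K,[*p,1]); L.append((o,d/np.linalg.norm(d)))
    A=sum(np.eye(3)-np.outer(d,d) for o,d in L); bb=sum((np.eye(3)-np.outer(d,d))@o for o,d in L)
    print('eye',np.linalg.solve(A,bb))
for u,v in((496,140),(674,100),(698,190),(519,235)): print('top',ray('top',f(u-400,v,310,200,5),.026))
for u,v in((74,123),(313,147),(247,206)): print('scene',ray('scene',f(u,v,260,238,6),.026))
```

```text
eye [ 0.568  -0.2176  0.3296]
eye [ 0.5607 -0.275   0.327 ]
top [ 0.478  -0.1344  0.026 ]
top [ 0.4988 -0.2268  0.026 ]
top [ 0.4522 -0.2384  0.026 ]
top [ 0.4288 -0.1459  0.026 ]
scene [ 0.4324 -0.1428  0.026 ]
scene [ 0.5027 -0.2234  0.026 ]
scene [ 0.4549 -0.2348  0.026 ]
```

```bash
python3 -c "
from h import *
s=robot.observe();print(s['qpos'],s['tool_rot'])"
```

```text
[2.84556667e-01 3.55247385e-01 1.61579859e+00 5.67751354e-05
 1.17009586e+00 4.55213250e-01] [ 3.14121073e+00 -2.45166387e-04  1.40011766e+00]
```

```bash
python3 -m jog '[[[-0.6,-0.03,0.003,0,0.12],[-0.6,-0.06,0.006,0,0.24],[-0.6,-0.09,0.009,0,0.36],[-0.6,-0.12,0.012,0,0.48],[-0.6,-0.15,0.015,0,0.6]]]' 
for i in 1; do python3 -m jog '[[[-0.6,0,0,0,0.12],[-0.6,0,0,0,0.24],[-0.6,0,0,0,0.36],[-0.6,0,0,0,0.48],[-0.6,0,0,0,0.6]]]'; done
python3 -m jog '[[[-0.6,0,0,0,0.12],[-0.6,0,0,0,0.24],[-0.6,0,0,0,0.36],[-0.6,0,0,0,0.48],[-0.6,0,0,0,0.6]]]'
python3 -m jog '[[[-0.6,0,0,0,0.12],[-0.6,0,0,0,0.24],[-0.6,0,0,0,0.36],[-0.6,0,0,0,0.48],[-0.6,0,0,0,0.6]]]'
python3 -c "
from h import *
to([.444,-.086,.16],-1.336)"
```

```text
time: 4.13
tool_pos: [0.454, 0.0641, 0.195]
tool_rot: [-3.139, 0.002, 0.794]
contact_force: [0.6, -1.1, -2.3]
opening: 0.0336
grip_force: 24.8
time: 4.55
tool_pos: [0.4543, 0.0652, 0.195]
tool_rot: [-3.141, 0.004, 0.193]
contact_force: [-0.1, 0.1, -2.1]
opening: 0.0338
grip_force: 24.8
time: 4.97
tool_pos: [0.4543, 0.0653, 0.1949]
tool_rot: [3.14, 0.003, -0.406]
contact_force: [-0.4, 0.0, -1.4]
opening: 0.0335
grip_force: 24.8
time: 5.38
tool_pos: [0.4543, 0.0653, 0.1949]
tool_rot: [3.139, 0.002, -1.006]
contact_force: [0.4, 0.1, -1.4]
opening: 0.0338
grip_force: 24.8
shift [0.1224 0.0896 0.0349] turn 0.3298
```

```bash
python3 -m jog '[[[-0.6,0.03,0.022,0.008,0.11],[-0.6,0.06,0.044,0.016,0.22],[-0.6,0.09,0.066,0.025,0.33],[-0.6,0.122,0.0895,0.035,0.33],[-0.6,0.122,0.0895,0.035,0.33]]]'
python3 - <<'E'
from h import *
np.set_printoptions(precision=4,suppress=True)
st=robot.observe(); print(st['tool_pos'],st['tool_rot'])
im=snap('wrist','w5.png'); 
print(proj('wrist',[.467,-.183,.0575],st))
cv2.imwrite('pics/w5c.png',cv2.resize(im[20:270,120:440,::-1],None,fx=2.4,fy=2.4,interpolation=cv2.INTER_CUBIC))
E
```

```text
time: 5.8
tool_pos: [0.444, -0.0909, 0.1587]
tool_rot: [3.137, 0.001, -1.336]
contact_force: [0.9, -0.5, -1.5]
opening: 0.0333
grip_force: 24.8
[ 0.444  -0.0909  0.1587] [ 3.1367  0.0008 -1.3358]
[277.6559  97.3605]
```

View pics/w5c.png

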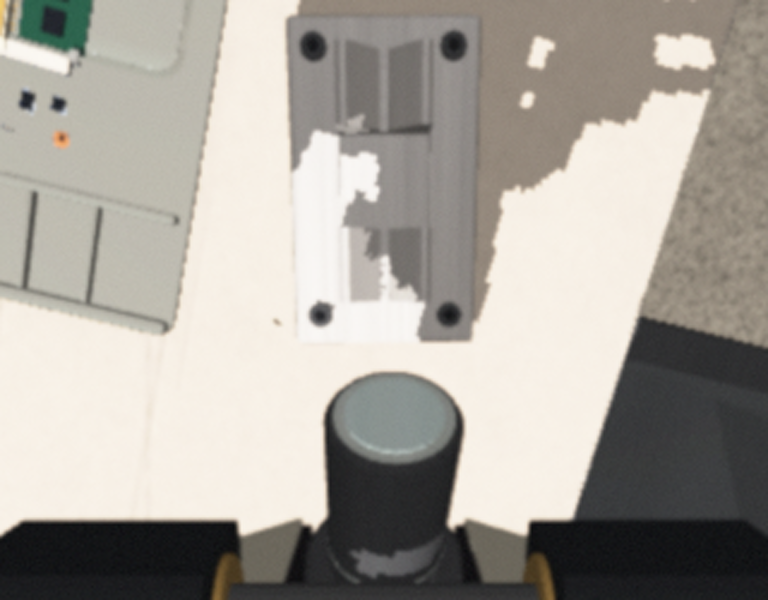

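The V-block is well visible, with screws at crop (313,45), (454,44), (320,315) and (449,313). The barrel end is at (394,418), in front of it.

Run:
```python
from h import *
np.set_printoptions(precision=4,suppress=True)
st=robot.observe(); R=Ro.from_euler('xyz',st['tool_rot']); print(st['tool_pos'],st['tool_rot'])
f=lambda u,v:(120+(u+.5)/2.4-.5,20+(v+.5)/2.4-.5)
P=[ray('wrist',f(*p),.026,st) for p in((313,45),(454,44),(320,315),(449,313))]
c=np.mean(P,0); d=P[0]+P[1]-P[2]-P[3]; print(P,'centre',c,'yaw',np.arctan2(d[1],d[0]),'len',np.linalg.norm(d)/2,np.linalg.norm(P[0]-P[1]))
print('V in tool',R.inv().apply(c-st['tool_pos']))
for h in(0,.005,.01):
  e=ray('wrist',f(394,418),st['tool_pos'][2]+.011+.035-h,st);print('end in tool',R.inv().apply(e-st['tool_pos']))
```

```text
[ 0.4443 -0.0883  0.1593] [ 3.1374  0.0023 -1.3356]
[array([ 0.502 , -0.2241,  0.026 ]), array([ 0.4532, -0.2363,  0.026 ]), array([ 0.4795, -0.1322,  0.026 ]), array([ 0.4308, -0.1448,  0.026 ])] centre [ 0.4664 -0.1843  0.026 ] yaw -1.330219998025435 len 0.09441236919056381 0.05026614717946213
V in tool [0.0988 0.0003 0.1331]
end in tool [ 0.0471  0.0016 -0.0461]
end in tool [ 0.046   0.0017 -0.0411]
end in tool [ 0.045   0.0018 -0.0361]
```

```bash
python3 -m jog '[[[-0.6,0.03,0,0,-0.02],[-0.6,0.06,0,0,-0.02],[-0.6,0.095,0,0,-0.02],[-0.6,0.095,0,0.02,-0.02],[-0.6,0.095,0,0.035,-0.02]]]'
python3 -m jog '[[[-0.6,0,0,0.005,0],[-0.6,0,0,0.01,0],[-0.6,0,0,0.01,0]]]'
python3 -c "
from h import *
s=robot.observe();print(s['tool_pos'],s['tool_rot']); to([.4664-.0035*.238,-.1843+.0035*.971,.1],-1.315)"
```

```text
time: 6.27
tool_pos: [0.4687, -0.1786, 0.1252]
tool_rot: [3.141, 0.001, -1.312]
contact_force: [0.0, 0.1, -2.6]
opening: 0.0335
grip_force: 24.8
time: 6.52
tool_pos: [0.4681, -0.1769, 0.1156]
tool_rot: [3.14, 0.002, -1.309]
contact_force: [-0.0, -0.3, -1.2]
opening: 0.0338
grip_force: 24.8
[ 0.46809086 -0.17686196  0.1156113 ] [ 3.13999850e+00  1.84081905e-03 -1.30900499e+00]
shift [0.0033 0.0035 0.0156] turn 0.006
```

```bash
python3 -m jog '[[[-0.6,0.0033,0.003,0,0.005],[-0.6,0.0033,0.003,0,0.005],[-0.6,0.0033,0.003,0.004,0.005],[-0.6,0.0033,0.003,0.008,0.005],[-0.6,0.0033,0.003,0.012,0.005]]]' 6
```

```text
time: 6.93
tool_pos: [0.4665, -0.182, 0.1046]
tool_rot: [-3.141, -0.0, -1.315]
contact_force: [0.5, -0.7, -1.9]
opening: 0.0343
grip_force: 6.0
```

```bash
python3 -m jog '[[[-0.6,0,0,0.003,0],[-0.6,0,0,0.006,0],[-0.6,0,0,0.006,0]]]' 6
```

```text
time: 7.18
tool_pos: [0.4661, -0.1818, 0.0979]
tool_rot: [3.141, 0.001, -1.315]
contact_force: [0.3, 1.3, -0.9]
opening: 0.0341
grip_force: 6.0
```

```bash
python3 -m jog '[[[-0.6,0,0,0.003,0],[-0.6,0,0,0.006,0],[-0.6,0,0,0.008,0],[-0.6,0,0,0.008,0]]]' 6; python3 -c "
from h import *
snap('wrist','w6.png')"; python3 -m jog '[[[-0.6,0,0,0.002,0],[-0.6,0,0,0.004,0],[-0.6,0,0,0.004,0]]]' 6
```

```text
time: 7.52
tool_pos: [0.4662, -0.1819, 0.0901]
tool_rot: [3.141, 0.001, -1.315]
contact_force: [-0.3, 0.2, -2.0]
opening: 0.034
grip_force: 6.0
time: 7.82
tool_pos: [0.4662, -0.1819, 0.0863]
tool_rot: [3.141, 0.001, -1.315]
contact_force: [0.0, 0.4, -0.6]
opening: 0.0334
grip_force: 6.0
```

Run:
```python
from h import *
a=cv2.imread('pics/w5.png')[150:270,180:380]; b=snap('wrist','w7.png')[150:270,180:380,::-1]; c=cv2.imread('pics/w6.png')[150:270,180:380]
cv2.imwrite('pics/cmp.png',np.vstack([cv2.resize(x,None,fx=1.66,fy=1.66) for x in(a,c,b)]))
```

```text
(no output)
```

View pics/cmp.png

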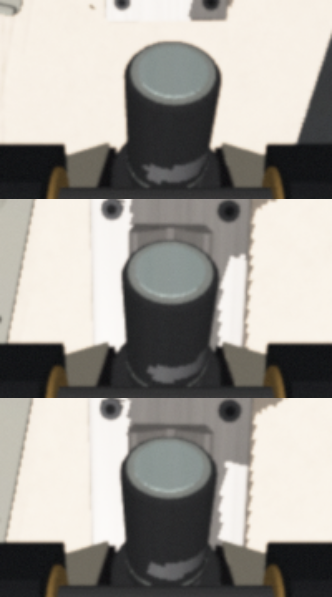

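The end is centred laterally on the V (168 vs 171), and there is hardly any pivot so far. I'll continue down with a numeric check of the end face.

```bash
cat >> h.py <<'E'
def end():
    im=robot.read_camera('wrist')[100:290,220:340].astype(int)
    b=((im.min(2)>95)&(im.max(2)<185)&(im[:,:,2]>im[:,:,0]+8)).astype(np.uint8)
    n,l,s,c=cv2.connectedComponentsWithStats(b); i=1+np.argmax(s[1:,4]); print('end',s[i],c[i]+[220,100])
E
python3 -c "
from h import *
end()"; python3 -m jog '[[[-0.6,0,0,0.002,0],[-0.6,0,0,0.004,0],[-0.6,0,0,0.006,0],[-0.6,0,0,0.006,0]]]' 6;python3 -c "
from h import *
end()"; python3 -m jog '[[[-0.6,0,0,0.002,0],[-0.6,0,0,0.004,0],[-0.6,0,0,0.004,0]]]' 6;python3 -c "
from h import *
end()"
```

```text
end [51 80  2  1  2] [271.5 180. ]
time: 8.25
tool_pos: [0.4662, -0.1818, 0.0802]
tool_rot: [3.141, 0.001, -1.315]
contact_force: [-1.3, 0.9, -0.7]
opening: 0.0342
grip_force: 6.0
end [64 76  1  1  1] [284. 176.]
time: 8.55
tool_pos: [0.4663, -0.1819, 0.0762]
tool_rot: [3.141, 0.0, -1.315]
contact_force: [-1.6, -0.3, -0.6]
opening: 0.0335
grip_force: 6.0
end [50 75  1  1  1] [270. 175.]
```

```bash
cat >> h.py <<'E'
def end():
    im=np.ascontiguousarray(robot.read_camera('wrist')); cv2.imwrite('pics/last.png',im[:,:,::-1])
    col=im[150:240:6,281].tolist()
    m=np.zeros((422,562),np.uint8)
    best=None
    for v in range(165,260,8):
        m[:]=0; n,_,_,r=cv2.floodFill(im.copy(),m,(281,v),(0,0,0),(12,)*3,(12,)*3,8|cv2.FLOODFILL_FIXED_RANGE)
        if 500<n<6000 and im[v,281].min()>80 and (best is None or n>best[0]): best=(n,r,im[v,281])
    print('end',best)
E
python3 -c "
from h import *
import h
end()
class F: 
    def __init__(s,f): s.f=f
    def read_camera(s,n): return cv2.imread(s.f)[:,:,::-1]
for f in('w5','w6','w7'):
    h.robot=F('pics/'+f+'.png'); end()
"
```

```text
end (701, (258, 167, 41, 24), array([131, 141, 138], dtype=uint8))
end (1090, (262, 177, 44, 34), array([135, 144, 142], dtype=uint8))
end (1088, (260, 177, 44, 34), array([141, 149, 146], dtype=uint8))
end (1019, (260, 176, 43, 32), array([141, 151, 148], dtype=uint8))
```

The end face is flattening (aspect 0.77 → 0.58), so the barrel is pivoting level as intended.

```bash
python3 -m jog '[[[-0.6,0,0,0.002,0],[-0.6,0,0,0.004,0],[-0.6,0,0,0.004,0]]]' 6;python3 -c "
from h import *
end()";python3 -m jog '[[[-0.6,0,0,0.002,0],[-0.6,0,0,0.004,0],[-0.6,0,0,0.004,0]]]' 6;python3 -c "
from h import *
end()"
```

```text
time: 8.9
tool_pos: [0.4663, -0.1819, 0.0722]
tool_rot: [3.141, 0.0, -1.315]
contact_force: [-0.9, 0.3, 0.3]
opening: 0.0337
grip_force: 6.0
end (639, (251, 159, 49, 25), array([130, 136, 133], dtype=uint8))
time: 9.2
tool_pos: [0.4663, -0.1819, 0.0682]
tool_rot: [3.141, 0.0, -1.315]
contact_force: [-0.5, 0.2, 0.3]
opening: 0.0339
grip_force: 6.0
end None
```

```bash
python3 -m jog '[[[-0.6,0,0,0.0015,0],[-0.6,0,0,0.003,0],[-0.6,0,0,0.003,0]]]' 6;python3 -m jog '[[[-0.6,0,0,0.001,0],[-0.6,0,0,0.002,0],[-0.6,0,0,0.002,0]]]' 6;python3 -m jog '[[[-0.6,0,0,0.001,0],[-0.6,0,0,0.002,0],[-0.6,0,0,0.002,0]]]' 6
```

```text
time: 9.5
tool_pos: [0.4665, -0.1821, 0.0654]
tool_rot: [-3.142, -0.0, -1.315]
contact_force: [0.9, -0.6, 0.2]
opening: 0.034
grip_force: 6.0
time: 9.75
tool_pos: [0.4667, -0.1824, 0.0636]
tool_rot: [-3.141, -0.001, -1.315]
contact_force: [-0.5, -2.6, 0.4]
opening: 0.0341
grip_force: 6.0
time: 10.0
tool_pos: [0.4667, -0.1825, 0.0616]
tool_rot: [-3.141, -0.001, -1.315]
contact_force: [-0.0, -4.8, 0.9]
opening: 0.0338
grip_force: 6.0
```

```bash
python3 -m jog '[[[-0.6,0.001,0,0,0],[-0.6,0.002,0,0,0],[-0.6,0.002,0,0,0]]]' 6;python3 - <<'E'
from h import *
st=robot.observe(); im=snap('wrist','w8.png'); cv2.imwrite('pics/w8c.png',cv2.resize(im[20:270,120:440,::-1],None,fx=2.4,fy=2.4,interpolation=cv2.INTER_CUBIC))
E
```

```text
time: 10.25
tool_pos: [0.4666, -0.1834, 0.0613]
tool_rot: [3.141, 0.001, -1.315]
contact_force: [-0.4, -0.8, -0.1]
opening: 0.0336
grip_force: 6.0
```

View pics/w8c.png

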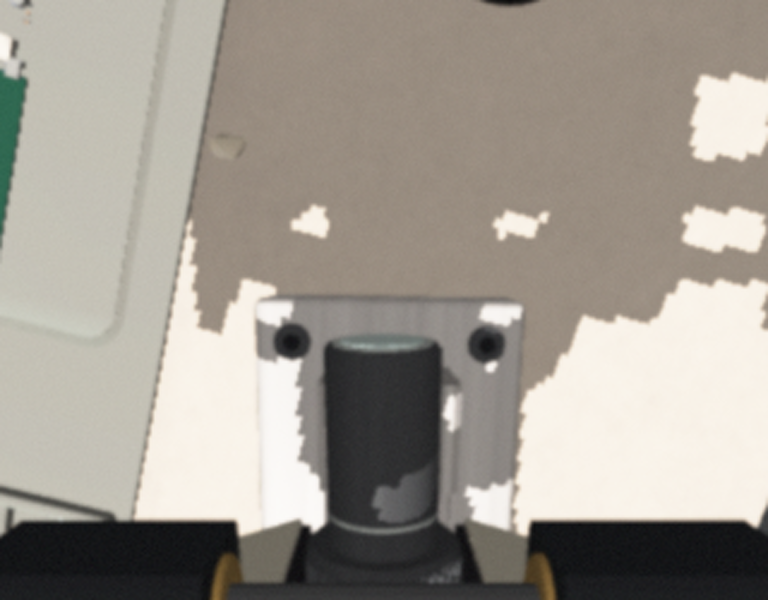

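The barrel is nearly level over the V. The far screws are at crop (291,341) and (487,345), and the barrel is centred at 383 with its top end rim at about v=336–340.

Run:
```python
from h import *
np.set_printoptions(precision=4,suppress=True)
st=robot.observe(); R=Ro.from_euler('xyz',st['tool_rot'])
f=lambda u,v:(120+(u+.5)/2.4-.5,20+(v+.5)/2.4-.5)
q=lambda p,z:R.inv().apply(ray('wrist',f(*p),z,st)-st['tool_pos'])
a,b=q((291,341),.026),q((487,345),.026); print(a,b,'V centre from these x',(a+b)[0]/2-.0472,'yaw err',np.arctan2(b[0]-a[0],b[1]-a[1]))
for z in(.072,.076):print('end top rim',q((383,349),z), 'bottom rim/upper in img',q((383,335),z-.022))
print('collar edge',q((383,535),.072))
```

```text
[ 0.0505 -0.0236  0.0352] [0.0495 0.0268 0.0352] V centre from these x 0.0028315143691868203 yaw err -0.019241611726197223
end top rim [ 0.0534 -0.     -0.0108] bottom rim/upper in img [ 0.0542 -0.      0.0112]
end top rim [ 0.0538 -0.     -0.0148] bottom rim/upper in img [ 0.0545 -0.      0.0072]
collar edge [ 0.0151  0.     -0.0107]
```

```bash
python3 -m jog '[[[-0.6,0.001,0.0005,0,0.008],[-0.6,0.0015,0.001,0,0.015],[-0.6,0.0015,0.001,0.001,0.015],[-0.6,0.0015,0.001,0.002,0.015],[-0.6,0.0015,0.001,0.002,0.015]]]' 6
python3 -m jog '[[[-0.6,0,0,0.001,0],[-0.6,0,0,0.002,0],[-0.6,0,0,0.002,0]]]' 6;python3 -m jog '[[[-0.6,0,0,0.001,0],[-0.6,0,0,0.002,0],[-0.6,0,0,0.002,0]]]' 6
```

```text
time: 10.72
tool_pos: [0.4664, -0.1857, 0.0594]
tool_rot: [-3.142, 0.0, -1.33]
contact_force: [-0.7, -0.1, -0.9]
opening: 0.034
grip_force: 6.0
time: 10.97
tool_pos: [0.4665, -0.1857, 0.0577]
tool_rot: [-3.141, -0.0, -1.33]
contact_force: [-0.8, -0.2, 4.4]
opening: 0.0336
grip_force: 6.0
time: 11.22
tool_pos: [0.4667, -0.1857, 0.056]
tool_rot: [-3.141, -0.001, -1.33]
contact_force: [-1.4, 0.7, 7.0]
opening: 0.0335
grip_force: 6.0
```

```bash
python3 -m jog '[[[-0.6,0,0,0,0],[-0.6,0,0,0,0],[-0.6,0,0,0,0],[-0.6,0,0,0,0]]]' 20; python3 -m jog '[[[-0.6,0,0,0.001,0],[-0.6,0,0,0.001,0],[-0.6,0,0,0.001,0],[-0.6,0,0,0.001,0]]]' 20
python3 - <<'E'
from h import *
im=snap('wrist','w9.png'); g=im.max(2).astype(int)
for u in(270,280,290): print(u,g[148:172,u].tolist(), g[236:250,u].tolist())
im=cv2.imread('pics/w8.png'); g=im.max(2)
print(g[148:172,280].tolist(), g[236:250,280].tolist())
E
```

```text
time: 11.55
tool_pos: [0.4667, -0.1857, 0.0562]
tool_rot: [-3.141, -0.001, -1.33]
contact_force: [-1.8, 0.9, 6.3]
opening: 0.0336
grip_force: 20.0
time: 11.88
tool_pos: [0.4668, -0.1857, 0.0554]
tool_rot: [-3.14, -0.001, -1.33]
contact_force: [-2.0, -0.1, 9.3]
opening: 0.0332
grip_force: 20.0
270 [115, 123, 132, 139, 141, 141, 143, 141, 143, 142, 141, 127, 121, 135, 152, 130, 87, 56, 50, 50, 47, 52, 50, 50] [57, 84, 112, 103, 65, 51, 50, 49, 49, 50, 50, 50, 52, 51]
280 [117, 126, 139, 143, 147, 147, 145, 146, 148, 146, 141, 129, 115, 127, 156, 161, 117, 67, 53, 53, 53, 51, 51, 52] [58, 65, 99, 123, 94, 59, 52, 46, 47, 49, 49, 48, 48, 50]
290 [115, 125, 137, 143, 145, 145, 143, 145, 143, 145, 143, 132, 117, 127, 136, 113, 81, 56, 49, 51, 51, 48, 48, 49] [59, 88, 111, 87, 57, 47, 47, 47, 46, 47, 45, 47, 49, 47]
[146, 147, 144, 147, 146, 146, 145, 144, 146, 146, 138, 125, 116, 115, 118, 132, 143, 134, 103, 64, 49, 50, 49, 51] [93, 68, 52, 63, 98, 119, 93, 58, 49, 49, 49, 48, 49, 49]
```

```bash
python3 -m jog '[[[-0.6,0,0.001,0,0],[-0.6,0,0.001,0,0],[-0.6,0,0.001,0,0],[-0.6,0,0.001,0,0],[-0.6,0,0.001,0,0]]]' 20
python3 - <<'E'
from h import *
np.set_printoptions(precision=4,suppress=True)
st=robot.observe(); print(st['tool_pos'],st['contact_force'],st['torque']); R=Ro.from_euler('xyz',st['tool_rot']); p=st['tool_pos']
im=snap('wrist','w10.png')
# expected pixel rows for a level barrel, rims at end, axis at TCP+dz, mid at x0
for x0 in(0,.002,.004):
  print(x0,[proj('wrist',p+R.apply([x0+.055,0,-.002+d]),st)[1].round(1) for d in(-.012,.012)],'collar edge',proj('wrist',p+R.apply([x0+.0125,0,-.014]),st).round(1))
g=im.max(2); 
for u in(275,280,285):print(g[155:170,u].tolist(),g[234:246,u].tolist())
d=(im[120:200,200:360].max(2)<40).astype(np.uint8); n,l,s,c=cv2.connectedComponentsWithStats(d); print([(s[i,4],(c[i]+[200,120]).round(1).tolist(),R.inv().apply(ray('wrist',c[i]+[200,120],.022,st)-p)) for i in range(1,n) if s[i,4]>25])
E
```

```text
time: 12.35
tool_pos: [0.4661, -0.1859, 0.0554]
tool_rot: [-3.14, -0.001, -1.33]
contact_force: [-0.4, 2.0, 9.5]
opening: 0.0332
grip_force: 20.0
[ 0.4661 -0.1859  0.0554] [-0.4085  1.9538  9.4942] [ 0.4674  0.2704 -0.0358]
0 [np.float64(162.3), np.float64(157.9)] collar edge [279.2 250.1]
0.002 [np.float64(157.9), np.float64(154.1)] collar edge [279.2 246.2]
0.004 [np.float64(153.4), np.float64(150.2)] collar edge [279.2 242.4]
[147, 148, 146, 141, 128, 115, 127, 154, 157, 112, 65, 52, 51, 53, 50] [53, 52, 54, 70, 102, 119, 87, 56, 50, 50, 52, 53]
[146, 147, 146, 143, 128, 117, 128, 156, 159, 119, 67, 53, 51, 51, 50] [97, 86, 61, 64, 99, 122, 94, 60, 47, 52, 46, 47]
[143, 145, 144, 140, 127, 115, 125, 140, 135, 104, 63, 50, 48, 51, 49] [93, 88, 78, 76, 107, 118, 82, 55, 50, 46, 49, 49]
[(np.int32(42), [238.1, 167.2], array([ 0.0474, -0.0253,  0.0335])), (np.int32(42), [320.4, 167.2], array([0.0474, 0.0252, 0.0334]))]
```

```bash
python3 -m jog '[[[-0.6,0,0,0,0],[-0.6,0,0,0,0],[-0.6,0,0,0,0],[-0.6,0,0,0,0],[-0.6,0,0,0,0]]]' 20; python3 -c "
from h import *
s=robot.observe();print(s['contact_force'],s['torque'],s['qvel'].round(4))"
```

```text
time: 12.82
tool_pos: [0.4661, -0.1859, 0.0554]
tool_rot: [-3.14, -0.001, -1.33]
contact_force: [-0.7, 1.9, 8.2]
opening: 0.0336
grip_force: 20.0
[-0.66946477  1.93446492  8.23619864] [ 0.40580243  0.26172723 -0.01261056] [-0.0005  0.0001 -0.0001  0.0012 -0.0004  0.0011]
```

```bash
python3 -c "
from h import *
print(robot.hand_in())"
```

```text
the job is handed in; nothing more can be done
None
```

The lens barrel is out of the rack and in the V-block with its collar in the cross slot, level and centred as far as the wrist camera shows, still gripped and pressed at about 8–9.5 N; the job is handed in, but no verdict was returned.

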